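# Set the welding current on the bench control box and press start

### The arm

A 7-joint arm with a two-finger parallel gripper is mounted at the origin on the work surface. World frame = base frame: x ahead of the robot, y to its left, z up, the work surface at z = 0. Lengths are in m, angles in rad, forces in N, time in s.
With the tool pointing down it reaches from about 0.4 to 0.875 m from the base axis. Payload 19.3 kg.
Tool frame: the origin (TCP) lies on the centre line of the jaws, within the pads' length; the fingertips stand 14 mm ahead of it and the grasp point (between the pads) lies 5 mm behind it; x points along the fingers, y is the direction in which the jaws open and shut, and the axes are right-handed (so a half turn about x gives the same grasp; the last joint's range is limited). The gripper opens to 85 mm and grips with 20 to 120 N. Pads are 22 mm wide; open, the fingers measure 114 mm over their backs; the gripper's body (76 mm by 85 mm) begins 54 mm behind the grasp point. The pads swing forward as they close: fully open they stand 13 mm farther back than shut.
Start: joints at [-1.181, 0.521, -0.036, 1.599, 0.021, 1.021, -0.113], TCP at [0.277, 0.56, 0.245] pointing down, gripper open.
Joint ranges: [-2.91, 2.91], [-0.3, 2.13], [-1.5, 1.42], [0.17, 2.43], [-1.26, 4.41], [0.16, 1.93], [-2.52, 2.52]. Speed limits (rad/s): [1.89, 1.89, 2.39, 2.39, 3.01, 3.01, 3.01].

### API

Orientations are given as [roll, pitch, yaw] about the fixed x, y, z axes, in that order (R = Rz(yaw) Ry(pitch) Rx(roll)).
In Python, from workcell import monitor, optics, bot gives the robot as it stands.
- The arm moves only by the tool arm_command, never from a script. Its arguments are lists of equal length, an entry for each row: "delta_pos": the shift along the tool's x, y, z as a fraction of full scale, a list of three; "rotation": the turn, a rotation vector about the tool's x, y, z as a fraction of full scale, a list of three. In form: {"delta_pos": [[dx, dy, dz], ...], "rotation": [[wx, wy, wz], ...]}. A call has 1 to 10 rows; each row shifts and turns the pose as measured when the row begins, along the tool's axes as they then stand; what a row does not reach is not made up. Full scale, the value 1, is 30 mm for a shift and 6 degrees for a turn. A row lasts 1/10 s, in which the tool goes at most 50 mm and 8.59 degrees, less where a joint would pass 70% of its speed; a pose out of reach is approached as far as the arm can. A call with a number of a shift or a turn outside -1 to 1 is refused whole. A call with a gripper value outside its range is refused whole. "gripper" is the closure, from -1 (fully open) to 1 (shut), so that 0 is half open, set as the call begins (left out, the last holds). The fingers move at their own pace and stop on an object; "grip_force" is the grip in N (left out, the last holds). Time passes only in rows, so rows that do not move let the fingers close. It gives the time, the measured TCP pose, the force and the opening at its end, in the units of the state.
- monitor.observe(): the state, without advancing time (a new reading comes with each control period).
- optics.grab_frame(name): name is "scene" or "top" or "wrist"; returns the picture (480x640x3 uint8, red, green, blue); there is no depth.
- optics.camera_params(name): a dict with "fx", "fy", "cx", "cy" (pixels), "origin" and "rotation" of the camera in the world. Camera axes: x right, y down, z forward; pixel columns grow to the right and rows downward; lengths in m; the calibration is good to about 2 mm. A picture is of the moment at which its call begins: read the wrist's pose just before it. camera_params takes no time and is no camera call; for the wrist camera it gives the pose at the moment of the call.
- bot.job_done(): hands the job in, once; it reports no verdict.
The state is a dict: "clock": time; "qpos": joint angles; "qd": joint speeds; "joint_efforts": joint torques, N m; "position": TCP position; "tool_rot": TCP orientation; "force": force on the tool from outside, world axes, zero at the start; "moment": the same for the moment, N m; "grip_width": finger opening in m.
Only numpy, scipy, OpenCV 4.12 (cv2) and the standard library are available. Lean on these libraries where they do the work, as an engineer would, in place of code of your own. Each camera call takes 0.05 s, during which the arm holds its last target. There are 200 camera calls.

### The job

Set the welding current on the grey control box: with a fingertip, push its long-handled selector round, click by click, until it rests at the sixth of the eight dots, counted clockwise from the smallest dot, without gripping it. Only then press the big round button fully down with a fingertip and let it come back up. Leave the small round knob and everything lying about as they are.

Things in the scene. Friction and masses are not known exactly. Their poses are not given: they have to be found in the camera images.
- control_box: Fixed grey steel box, 220 (x) by 300 (y) by 80 mm high, flat deck on top; place and yaw (up to 0.35 rad) vary. Origin: centre of its underside; -x faces the robot at yaw 0. In its frame: selector axis at (0, 55) mm, big button (10, -95), trim knob (85, -65). Eight black dots lie 77 mm from the selector's axis, 30 degrees apart, widening clockwise from 6 to 14 mm, see dot1 and dot6.
- selector (a joint): Black rotary selector; its one-sided handle is the pointer. Rad, growing clockwise from above: 0 at the first dot, 0.524 more per dot, 2.618 at the sixth; stops just beyond 0 and 3.665. Starts at one of the first four dots. A sprung detent holds it at each dot: leaving one takes about 0.15 N m (3 to 4 N at 45 mm), then less and less; past half-way it snaps on to the next dot.
- selector_axis (a point): Point on the selector's vertical axis, 25 mm above the deck (105 mm above the table), half-way up the handle. The hub is 38 mm wide at its foot and 38 mm high above the deck, on a 60 mm disc whose top is 7 mm above the deck.
- pointer_tip (a point): Outer end of the handle, half-way up (25 mm above the deck), 62 mm from the axis. The handle is a straight radial bar 14 mm wide, free from 19 to 62 mm from the axis; its sides stand from 12 to 36 mm above the deck, its ridge to 38 mm. Outside the 60 mm disc the deck is bare.
- dot1 (a point): The first, smallest dot, on the deck, at 105 degrees from the box's +x axis (anticlockwise from above, so on its +y side).
- dot6 (a point): The sixth dot, on the deck, at -45 degrees from the box's +x axis.
- handle_trailing: The handle's long side that faces anticlockwise: push here to turn the selector clockwise. A 4 mm cheek along the bar; the frame's origin lies on the selector's axis at the deck.
- handle_leading: The handle's other long side, facing clockwise: push here to turn it anticlockwise. Origin on the selector's axis at the deck.
- start_button (a joint): Travel of the big round button in m: 0 up, 0.006 fully down; a spring returns it; fully down takes 5 N.
- start_button_top (a point): Centre of the top face of the big round black button, 38 mm wide, in a grey round housing on the deck; pressed straight down.
- trim_edge (a point): Rim of the small round black trim knob (24 mm wide, 16 mm high) on the deck beyond the button; leave alone. It turns easily.
- collar: Bystander: loose steel ring, 38 mm wide, 14 mm high, lying on the deck's near right corner; origin centre of its underside.
- grease_tin: Bystander: small round tin, 34 mm wide, 34 mm high, standing on the deck's near edge; origin centre of its underside.
- hammer: Bystander: hammer lying on the table to the left.
- wrench: Bystander: wrench lying on the table to the right.
- bottle: Bystander: bottle 64 mm wide, 200 mm tall, standing on the table at the far left.
- paint_tin: Bystander: open white tin, 100 mm wide, 110 mm tall, standing on the table at the far right.
- pipe_stub_center (a point): Bystander: centre of an upright steel pipe stub, 42 mm wide, 120 mm tall, on the table at the left.

How it is judged:
By the outcome, as a careful person would: the job done as asked, in the order asked, and still so for the second after the job is handed in, with the robot touching nothing.
It also fails if it takes over 58 s, if anything falls off the work surface, if the arm or the gripper's body presses on something with over 40 N, if the wrist force passes 120 N, or if a joint passes its speed limit or range.

## Working session

There is one attempt and no reset: what is moved stays moved. The work goes in short steps, Python scripts to look and compute and a tool call to move; the robot and the scene stay as the last step left them, time stands still between calls to the robot, and variables do not carry over. Pictures are saved under pics/ and viewed, about 8 in all and at most 12, crops included, and the job is handed in when it is done.

Besides the shell and the picture viewer there is one more tool, called after "Emit:" in YAML: its name, and indented under it one key for each argument. arm_command: Moves the arm, as the interface text tells. Its arguments: {"type":"object","properties":{"delta_pos":{"type":"array","items":{"type":"array","items":{"type":"number"}}},"rotation":{"type":"array","items":{"type":"array","items":{"type":"number"}}},"gripper":{"type":"number"},"grip_force":{"type":"number"}},"required":["delta_pos","rotation"]}

```bash
mkdir -p pics; ls; python3 - <<'E'
from workcell import monitor, optics, bot
import cv2
s=monitor.observe(); print(s)
for n in ("top","scene"):
    im=optics.grab_frame(n); cv2.imwrite(f"pics/{n}0.png",im[:,:,::-1]); print(n,optics.camera_params(n))
E
```

```text
pics
{'clock': 0.0, 'qpos': array([-1.18119924,  0.52201955, -0.03632027,  1.60000162,  0.02114027,
        1.02110375, -0.11283525]), 'qd': array([-1.72235809e-03, -1.25517521e-03,  1.05324425e-03,  8.40595140e-05,
        4.46691051e-04, -7.96972901e-04, -2.03786890e-04]), 'joint_efforts': array([-3.86686061e-04, -9.27111697e+01,  1.97938643e+00, -3.69929802e+01,
        1.77304144e-02,  8.24266579e-03,  3.50644757e-05]), 'position': array([0.27723165, 0.55978738, 0.24472462]), 'tool_rot': array([-1.54019707,  1.56964599, -2.00007691]), 'force': array([-0.0795324 ,  1.11029356, -0.34249169]), 'moment': array([-0.00651532, -0.02073733,  0.04383362]), 'grip_width': 0.08499342051028298}
top {'fx': 528.5295702826139, 'fy': 528.5295702826139, 'cx': 321.250512002814, 'cy': 239.41778950537898, 'origin': array([ 0.37777526, -0.01790086,  1.50171793]), 'rotation': array([-3.06582028,  0.01173705, -1.58909413])}
scene {'fx': 510.4259732242397, 'fy': 510.4259732242397, 'cx': 317.71968811379605, 'cy': 241.39067366210003, 'origin': array([ 1.11809406, -0.35628622,  0.97199358]), 'rotation': array([-2.45888221,  0.00525186,  1.02785914])}
```

View pics/top0.png

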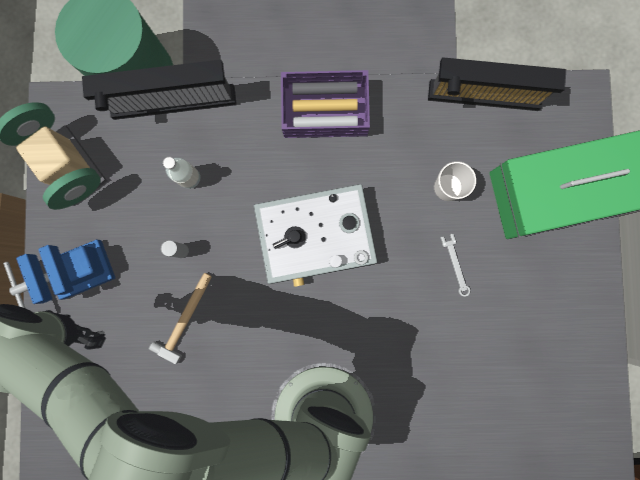

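View pics/scene0.png

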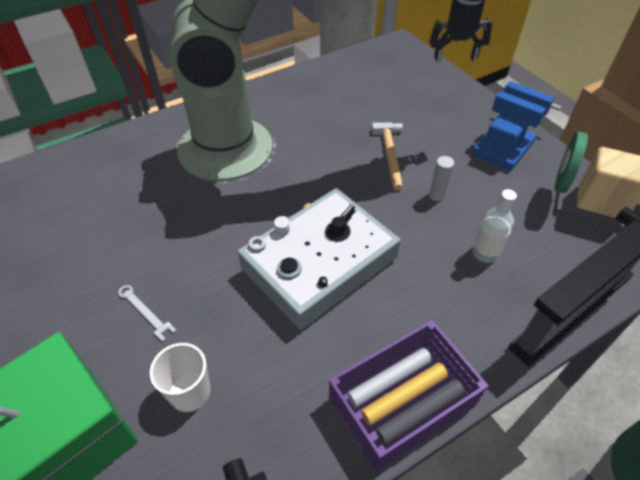

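The top view shows the box at about (315,235), the hub at (294,237) and the handle pointing to (275,245), image left. I'll enlarge it to read the dots.

```bash
cat > h.py <<'E'
import numpy as np, cv2
from scipy.spatial.transform import Rotation as R
from workcell import monitor, optics, bot
def ray(p,uv,z):
    d=R.from_euler('xyz',p['rotation']).apply([(uv[0]-p['cx'])/p['fx'],(uv[1]-p['cy'])/p['fy'],1.])
    o=np.array(p['origin']); return o+d*(z-o[2])/d[2]
def proj(p,X):
    c=R.from_euler('xyz',p['rotation']).inv().apply(np.asarray(X)-p['origin'])
    return c[...,:2]/c[...,2:]*[p['fx'],p['fy']]+[p['cx'],p['cy']]
E
python3 - <<'E'
import cv2
im=cv2.imread('pics/top0.png')[175:290,245:390]
cv2.imwrite('pics/topc.png',cv2.resize(im,None,fx=5,fy=5,interpolation=cv2.INTER_CUBIC))
E
```

```text
(no output)
```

View pics/topc.png

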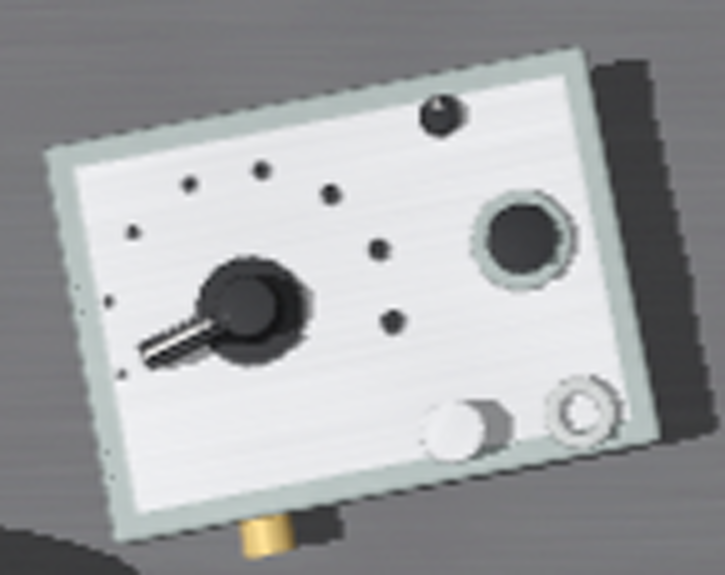

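Crop (5x, offset 245,175): dots 1–8 at (122,374), (109,301), (133,232), (190,184), (262,170), (331,194), (379,249), (392,321). The handle tip at (147,355) points at dot 1. Button at (522,238), trim knob at (440,115).

```bash
cat > fit.py <<'E'
from h import *
from scipy.optimize import least_squares
p=optics.camera_params('top')
c=np.array([(122,374),(109,301),(133,232),(190,184),(262,170),(331,194),(379,249),(392,321)])
W=np.array([ray(p,((u-2)/5+245,(v-2)/5+175),.08)[:2] for u,v in c])
a=np.radians(105-30*np.arange(8))
L=np.c_[77*np.cos(a),55+77*np.sin(a)]/1000
f=lambda q:(L@np.array([[np.cos(q[2]),np.sin(q[2])],[-np.sin(q[2]),np.cos(q[2])]])+q[:2]-W).ravel()
r=least_squares(f,[.4,0,0]); q=r.x
def b2w(x,y): return np.array([q[0]+x*np.cos(q[2])-y*np.sin(q[2]),q[1]+x*np.sin(q[2])+y*np.cos(q[2])])
if __name__=='__main__':
    print('box',q,'res mm',np.abs(r.fun).max()*1e3)
    ax=b2w(0,.055); bt=b2w(.01,-.095); print('axis',ax,'button',bt,'trim',b2w(.085,-.065))
    t=ray(p,((145-2)/5+245,(357-2)/5+175),.105)[:2]-ax; print('tip',np.hypot(*t),'boxangle',np.degrees(np.arctan2(t[1],t[0])-q[2]))
    print('button ray',ray(p,((522-2)/5+245,(238-2)/5+175),.1)[:2])
    for z in(.08,):
        for u,v in((440,430),(585,412)): print('tin/collar top',ray(p,((u-2)/5+245,(v-2)/5+175),z+.02)[:2])
    ps=optics.camera_params('scene')
    print('scene px: axis,button,dot6',proj(ps,[[*ax,.118],[*bt,.1],[*b2w(.077*np.cos(np.radians(-45)),.055-.077*np.sin(np.radians(45))),.08]]))
E
python3 fit.py
```

```text
box [0.50369702 0.01405441 0.17123985] res mm 0.4932245274386765
axis [0.49432479 0.06824999] button [ 0.52973916 -0.0778521 ] trim [ 0.5985301  -0.03551056]
tip 0.06046110492791009 boxangle 104.92096865185651
button ray [ 0.52906949 -0.07818015]
tin/collar top [ 0.42759347 -0.0324537 ]
tin/collar top [ 0.43569453 -0.10949081]
scene px: axis,button,dot6 [[338.22139645 220.79711451]
 [289.03243904 263.91600566]
 [336.15987314 258.58138607]]
```

The fit residual is 0.5 mm. The tip sits at 104.9° in the box frame, so the selector starts at dot 1 and needs 5 clicks. The scene projection agrees. Next: tool axes and the approach move.

```bash
cat > go.py <<'E'
import sys
from fit import *
AX=b2w(0,.055); BT=b2w(.01,-.095)
def state():
    s=monitor.observe(); M=R.from_euler('xyz',s['tool_rot']).as_matrix()
    print('t %.2f pos %s ytool %.1f deg tilt %.1f q7 %.2f F %s grip %.3f'%(s['clock'],s['position'].round(4),np.degrees(np.arctan2(M[1,1],M[0,1])),np.degrees(np.arccos(-M[2,0])),s['qpos'][6],s['force'].round(1),s['grip_width']))
    return s,M
def to(xyz,ydeg=None):
    """print total tool-frame shift (units of 30 mm) and rotation vector (units of 6 deg) to reach xyz pointing down with tool y at ydeg"""
    s,M=state(); d=M.T@(np.array(xyz)-s['position'])/.03
    if ydeg is not None:
        y=np.array([np.cos(np.radians(ydeg)),np.sin(np.radians(ydeg)),0]); x=np.array([0,0,-1.])
        T=np.c_[x,y,np.cross(x,y)]; w=R.from_matrix(M.T@T).as_rotvec(degrees=True)/6
        print('rot units',w.round(2))
    print('target',np.round(xyz,4),'shift units',d.round(2))
def at(hdeg,r,off,z):
    """finger at radius r beside the handle at world angle hdeg, off m behind (anticlockwise)"""
    h=np.radians(hdeg); return [*(AX+r*np.array([np.cos(h),np.sin(h)])+off*np.array([-np.sin(h),np.cos(h)])),z]
H0=105+np.degrees(q[2])
E
python3 -c "
from go import *
print(H0); s,M=state(); print(M.round(2)); to(at(H0,.047,.032,.2)); to(at(H0,.047,.032,.2),H0); to(at(H0,.047,.032,.2),H0+180);to(at(H0,.047,.032,.2),H0-90)"
```

```text
114.8113205487825
t 0.10 pos [0.2773 0.5598 0.2448] ytool 63.7 deg tilt 0.1 q7 -0.11 F [-0.7  0.  -0.6] grip 0.085
[[-0.    0.44  0.9 ]
 [-0.    0.9  -0.44]
 [-1.   -0.    0.  ]]
t 0.10 pos [0.2773 0.5598 0.2448] ytool 63.7 deg tilt 0.1 q7 -0.11 F [-0.7  0.  -0.6] grip 0.085
target [0.4456 0.0975 0.2   ] shift units [  1.51 -11.32  11.87]
t 0.10 pos [0.2773 0.5598 0.2448] ytool 63.7 deg tilt 0.1 q7 -0.11 F [-0.7  0.  -0.6] grip 0.085
rot units [-8.53 -0.    0.01]
target [0.4456 0.0975 0.2   ] shift units [  1.51 -11.32  11.87]
t 0.10 pos [0.2773 0.5598 0.2448] ytool 63.7 deg tilt 0.1 q7 -0.11 F [-0.7  0.  -0.6] grip 0.085
rot units [2.147e+01 1.000e-02 0.000e+00]
target [0.4456 0.0975 0.2   ] shift units [  1.51 -11.32  11.87]
t 0.10 pos [0.2773 0.5598 0.2448] ytool 63.7 deg tilt 0.1 q7 -0.11 F [-0.7  0.  -0.6] grip 0.085
rot units [6.47 0.   0.01]
target [0.4456 0.0975 0.2   ] shift units [  1.51 -11.32  11.87]
```

Emit:
arm_command:
  delta_pos:
    - [0,-0.9,0.95]
    - [0,-0.9,0.95]
    - [0,-0.9,0.95]
    - [0,-0.9,0.95]
    - [0,-0.9,0.95]
    - [0,-0.9,0.95]
    - [0,-0.9,0.95]
    - [0,-0.9,0.95]
    - [0,-0.9,0.95]
    - [0,-0.9,0.95]
  rotation:
    - [0,0,0]
    - [0,0,0]
    - [0,0,0]
    - [0,0,0]
    - [0,0,0]
    - [0,0,0]
    - [0,0,0]
    - [0,0,0]
    - [0,0,0]
    - [0,0,0]
  gripper: 1

```text
clock: 1.1
position: [0.4138, 0.1811, 0.2421]
tool_rot: [-2.095, 1.566, -2.546]
force: [0.7, -0.2, -0.3]
grip_width: 0.0005
```

Emit:
arm_command:
  delta_pos:
    - [0,0,0]
    - [0,0,0]
    - [0,0,0]
    - [0,0,0]
    - [0,0,0]
    - [0,0,0]
    - [0,0,0]
    - [0,0,0]
    - [0,0,0]
  rotation:
    - [-1,0,0]
    - [-1,0,0]
    - [-1,0,0]
    - [-1,0,0]
    - [-1,0,0]
    - [-1,0,0]
    - [-1,0,0]
    - [-1,0,0]
    - [-0.5,0,0]

```text
clock: 2.0
position: [0.4146, 0.174, 0.2411]
tool_rot: [-2.861, 1.562, -2.397]
force: [0.1, -0.4, 0.6]
grip_width: -0.0001
```

```bash
python3 -c "
from go import *
to(at(H0,.047,.032,.15),H0)"
```

```text
t 2.00 pos [0.4146 0.174  0.2411] ytool 116.6 deg tilt 0.5 q7 1.47 F [ 0.1 -0.4  0.6] grip -0.000
rot units [ 0.3  -0.08  0.02]
target [0.4456 0.0975 0.15  ] shift units [ 3.04 -2.73 -0.19]
```

Emit:
arm_command:
  delta_pos:
    - [0.4,-0.9,-0.06]
    - [0.8,-0.9,-0.06]
    - [0.9,-0.9,-0.06]
    - [0.9,-0.1,0]
    - [0,0,0]
  rotation:
    - [0.3,-0.08,0]
    - [0,0,0]
    - [0,0,0]
    - [0,0,0]
    - [0,0,0]

```text
clock: 2.5
position: [0.4471, 0.0934, 0.1489]
tool_rot: [-0.757, 1.567, -0.321]
force: [0.5, 0.2, 0.5]
grip_width: 0.0003
```

```bash
python3 -c "
from go import *
to(at(H0,.047,.032,.109),H0)
a=optics.grab_frame('scene')[150:270,250:410]; b=optics.grab_frame('wrist')
a=cv2.resize(a,(640,480),interpolation=cv2.INTER_CUBIC)
cv2.imwrite('pics/app.png',cv2.resize(np.hstack([a,b]),(800,300))[:,:,::-1])
p=optics.camera_params('wrist');print(p)"
```

```text
t 2.50 pos [0.4471 0.0934 0.1489] ytool 115.0 deg tilt 0.2 q7 1.64 F [0.5 0.2 0.5] grip 0.000
rot units [0.03 0.02 0.02]
target [0.4456 0.0975 0.109 ] shift units [1.33 0.15 0.01]
{'fx': 399.0693521844211, 'fy': 399.0693521844211, 'cx': 325.61774743483727, 'cy': 242.7983302656598, 'origin': array([0.38321144, 0.06500272, 0.27885763]), 'rotation': array([2.85781285, 0.00335435, 2.0080502 ])}
```

View pics/app.png

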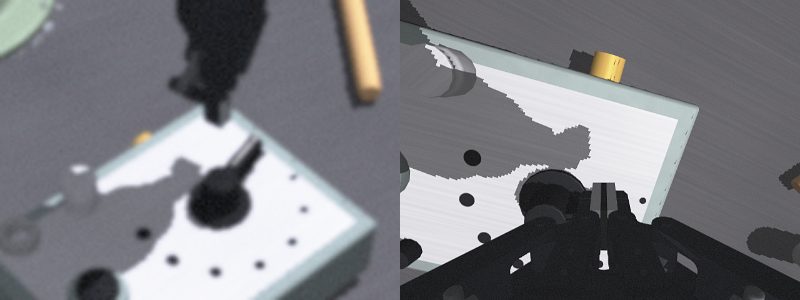

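The fingertips stand at the handle's near side, clear of everything. Descending, then closing the gap.

Emit:
arm_command:
  delta_pos:
    - [0.7,0.15,0]
    - [0.6,0,0]
    - [0.05,0,0]
    - [0,0,0.15]
    - [0,0,0.15]
    - [0,0,0]
  rotation:
    - [0,0,0]
    - [0,0,0]
    - [0,0,0]
    - [0,0,0]
    - [0,0,0]
    - [0,0,0]

```text
clock: 3.2
position: [0.4583, 0.1068, 0.118]
tool_rot: [-0.195, 1.555, 0.245]
force: [-2.0, -0.8, -1.6]
grip_width: -0.0003
```

```bash
cat >> go.py <<'E'
def rel(M,s):
    d=s['position'][:2]-AX; y=M[:2,1]; z=M[:2,2]
    print('radial %.1f mm, tangential(cw) %.1f mm, z %.1f, tool rel. dot1 %.1f deg cw'%(d@y*1e3,d@z*1e3,s['position'][2]*1e3,H0-np.degrees(np.arctan2(y[1],y[0]))))
E
python3 -c "
from go import *
s,M=state();rel(M,s)"
```

```text
t 3.20 pos [0.4583 0.1068 0.118 ] ytool 115.2 deg tilt 0.9 q7 1.61 F [-2.  -0.8 -1.6] grip -0.000
radial 50.3 mm, tangential(cw) -16.2 mm, z 118.0, tool rel. dot1 -0.4 deg cw
```

Emit:
arm_command:
  delta_pos:
    - [0.1,0.03,0.18]
    - [0.1,0.03,0.18]
    - [0,0.03,0.18]
    - [0,0,0]
  rotation:
    - [1,0,0]
    - [1,0,0]
    - [1,0,0]
    - [0,0,0]

```text
clock: 3.6
position: [0.4744, 0.1155, 0.1151]
tool_rot: [0.174, 1.552, 0.289]
force: [-0.1, -0.2, -0.2]
grip_width: 0.0003
```

```bash
python3 -c "
from go import *
s,M=state();rel(M,s)"
```

```text
t 3.60 pos [0.4744 0.1155 0.1151] ytool 96.6 deg tilt 1.1 q7 1.37 F [-0.1 -0.2 -0.2] grip 0.000
radial 49.2 mm, tangential(cw) -14.4 mm, z 115.1, tool rel. dot1 18.2 deg cw
```

Emit:
arm_command:
  delta_pos:
    - [0.1,0.04,0.17]
    - [0.1,0.04,0.17]
    - [0,0.04,0.17]
    - [0,0.04,0.17]
    - [0,0.04,0.17]
    - [0,0,0]
  rotation:
    - [1,0,0]
    - [1,0,0]
    - [1,0,0]
    - [1,0,0]
    - [1,0,0]
    - [0,0,0]

```text
clock: 4.2
position: [0.5, 0.1195, 0.1119]
tool_rot: [0.775, 1.551, 0.368]
force: [-0.5, -1.0, -1.0]
grip_width: -0.0001
```

```bash
python3 -c "
from go import *
s,M=state();rel(M,s)"
```

```text
t 4.20 pos [0.5    0.1195 0.1119] ytool 66.7 deg tilt 1.1 q7 0.99 F [-0.5 -1.  -1. ] grip -0.000
radial 49.3 mm, tangential(cw) -15.1 mm, z 111.9, tool rel. dot1 48.1 deg cw
```

Emit:
arm_command:
  delta_pos:
    - [0,0.04,0.18]
    - [0,0.04,0.18]
    - [0,0.04,0.18]
    - [0,0.04,0.18]
    - [0,0.04,0.18]
    - [0,0,0]
  rotation:
    - [1,0,0]
    - [1,0,0]
    - [1,0,0]
    - [1,0,0]
    - [1,0,0]
    - [0,0,0]

```text
clock: 4.8
position: [0.5234, 0.1098, 0.1136]
tool_rot: [1.446, 1.552, 0.532]
force: [-0.4, 0.7, -0.4]
grip_width: -0.0001
```

```bash
python3 -c "
from go import *
s,M=state();rel(M,s)
a=optics.grab_frame('scene')[150:270,250:410]; b=optics.grab_frame('top')[175:295,245:405]
cv2.imwrite('pics/c3.png',cv2.resize(np.hstack([a,b]),(800,300),interpolation=cv2.INTER_CUBIC)[:,:,::-1])"
```

```text
t 4.80 pos [0.5234 0.1098 0.1136] ytool 37.6 deg tilt 1.1 q7 0.64 F [-0.4  0.7 -0.4] grip -0.000
radial 48.4 mm, tangential(cw) -15.2 mm, z 113.6, tool rel. dot1 77.2 deg cw
```

View pics/c3.png

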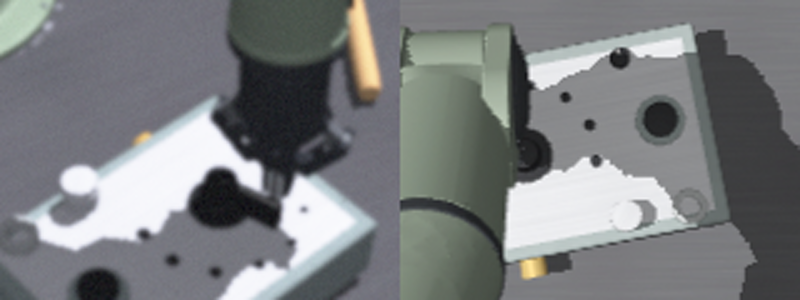

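```bash
python3 -c "
from go import *
p=optics.camera_params('scene')
for k in range(8):
    h=H0-30*k; print(k+1,((proj(p,at(h,.062,0,.105))-[250,150])*2.5).round(),((proj(p,at(h,.077,0,.08))-[250,150])*2.5).round())"
```

```text
1 [256. 145.] [263. 153.]
2 [281. 164.] [293. 177.]
3 [289. 190.] [304. 209.]
4 [279. 216.] [292. 241.]
5 [253. 235.] [260. 264.]
6 [217. 240.] [215. 271.]
7 [182. 231.] [172. 260.]
8 [158. 210.] [143. 233.]
```

The scene crop shows the handle tip at (278,218), against (279,216) predicted for dot 4, so 3 clicks are done. Next is dot 5.

Emit:
arm_command:
  delta_pos:
    - [0,0.05,0.18]
    - [0,0.05,0.18]
    - [0,0.05,0.18]
    - [0,0.05,0.18]
    - [0,0.05,0.18]
    - [0,0,0]
  rotation:
    - [1,0,0]
    - [1,0,0]
    - [1,0,0]
    - [1,0,0]
    - [1,0,0]
    - [0,0,0]

```text
clock: 5.5
position: [0.5393, 0.0909, 0.114]
tool_rot: [2.185, 1.552, 0.764]
force: [0.3, 0.4, 0.5]
grip_width: -0.0001
```

```bash
python3 -c "
from go import *
s,M=state();rel(M,s)"
```

```text
t 5.50 pos [0.5393 0.0909 0.114 ] ytool 8.6 deg tilt 1.1 q7 0.30 F [0.3 0.4 0.5] grip -0.000
radial 47.8 mm, tangential(cw) -15.7 mm, z 114.0, tool rel. dot1 106.2 deg cw
```

Emit:
arm_command:
  delta_pos:
    - [0,0.06,0.18]
    - [0,0.06,0.18]
    - [0,0.06,0.18]
    - [0,0.06,0.18]
    - [0,0.06,0.18]
    - [0,0,0.06]
    - [0,0,0]
  rotation:
    - [1,0,0]
    - [1,0,0]
    - [1,0,0]
    - [1,0,0]
    - [1,0,0]
    - [0.3,0,0]
    - [0,0,0]

```text
clock: 6.2
position: [0.5434, 0.0645, 0.1135]
tool_rot: [2.974, 1.552, 1.025]
force: [0.2, -0.5, 0.6]
grip_width: 0.0001
```

```bash
python3 -c "
from go import *
s,M=state();rel(M,s)
a=optics.grab_frame('scene')[150:270,250:410]; b=optics.grab_frame('top')[175:295,245:405]
cv2.imwrite('pics/c5.png',cv2.resize(np.hstack([a,b]),(800,300),interpolation=cv2.INTER_CUBIC)[:,:,::-1])"
```

```text
t 6.20 pos [0.5434 0.0645 0.1135] ytool -21.7 deg tilt 1.1 q7 -0.05 F [ 0.2 -0.5  0.6] grip 0.000
radial 47.0 mm, tangential(cw) -14.7 mm, z 113.5, tool rel. dot1 136.5 deg cw
```

View pics/c5.png

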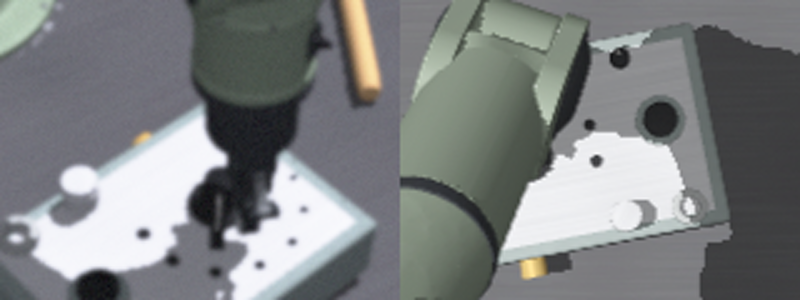

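The handle tip at (217,243) matches the dot 6 prediction (217,240). Backing off and rising.

Emit:
arm_command:
  delta_pos:
    - [0,0,-0.4]
    - [0,0,-0.2]
    - [-0.8,0,0]
    - [-1,0,0]
    - [-0.8,0,0]
    - [0,0,0]
  rotation:
    - [0,0,0]
    - [0,0,0]
    - [0,0,0]
    - [0,0,0]
    - [0,0,0]
    - [0,0,0]

```text
clock: 6.9
position: [0.5503, 0.0852, 0.194]
tool_rot: [3.037, 1.552, 1.1]
force: [-0.1, -1.4, -0.3]
grip_width: -0.0002
```

```bash
python3 -c "
from go import *
to([*BT,.17],-21.7)"
```

```text
t 6.90 pos [0.5503 0.0852 0.194 ] ytool -20.9 deg tilt 1.1 q7 -0.16 F [-0.1 -1.4 -0.3] grip -0.000
rot units [ 0.13 -0.18 -0.02]
target [ 0.5297 -0.0779  0.17  ] shift units [0.71 1.3  5.33]
```

Emit:
arm_command:
  delta_pos:
    - [0,0.26,0.95]
    - [0,0.26,0.95]
    - [0,0.26,0.95]
    - [0,0.26,0.95]
    - [0,0.26,0.95]
    - [0.4,0,0.5]
    - [0.3,0,0]
    - [0,0,0]
  rotation:
    - [0.13,-0.18,0]
    - [0,0,0]
    - [0,0,0]
    - [0,0,0]
    - [0,0,0]
    - [0,0,0]
    - [0,0,0]
    - [0,0,0]

```text
clock: 7.7
position: [0.5278, -0.0804, 0.1685]
tool_rot: [-0.137, 1.566, -2.078]
force: [-0.5, 0.4, 1.4]
grip_width: -0.0004
```

```bash
python3 -c "
from go import *
to([*BT,.13],-21.7)
a=optics.grab_frame('scene')[170:290,250:410]; b=optics.grab_frame('top')[175:295,245:405]
cv2.imwrite('pics/b0.png',cv2.resize(np.hstack([a,b]),(800,300),interpolation=cv2.INTER_CUBIC)[:,:,::-1])"
```

```text
t 7.70 pos [ 0.5278 -0.0804  0.1685] ytool -21.2 deg tilt 0.3 q7 0.14 F [-0.5  0.4  1.4] grip -0.000
rot units [0.09 0.05 0.01]
target [ 0.5297 -0.0779  0.13  ] shift units [ 1.28  0.03 -0.11]
```

View pics/b0.png

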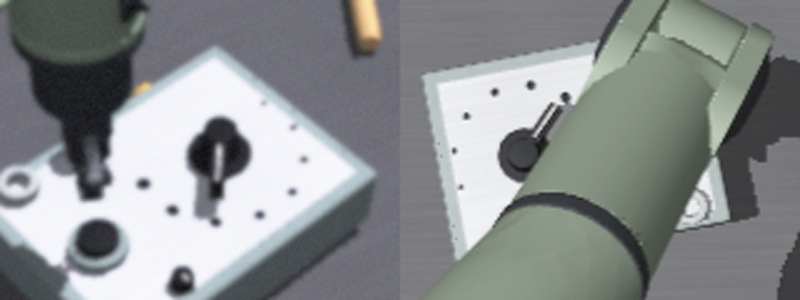

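Both views show the selector resting at dot 6. Descending on the button.

Emit:
arm_command:
  delta_pos:
    - [0.7,0.03,-0.1]
    - [0.5,0,0]
    - [0.1,0,0]
    - [0.1,0,0]
    - [0,0,0]
  rotation:
    - [0,0,0]
    - [0,0,0]
    - [0,0,0]
    - [0,0,0]
    - [0,0,0]

```text
clock: 8.3
position: [0.5319, -0.0747, 0.1271]
tool_rot: [0.444, 1.567, -1.491]
force: [-0.7, 0.1, -0.2]
grip_width: 0.0
```

Emit:
arm_command:
  delta_pos:
    - [0.1,0,0]
    - [0.1,0,0]
    - [0.1,0,0]
    - [0,0,0]
  rotation:
    - [0,0,0]
    - [0,0,0]
    - [0,0,0]
    - [0,0,0]

```text
clock: 8.7
position: [0.5325, -0.0748, 0.1186]
tool_rot: [0.862, 1.566, -1.072]
force: [0.2, -0.1, 1.0]
grip_width: 0.0001
```

Emit:
arm_command:
  delta_pos:
    - [0,-0.05,0.13]
    - [0.1,0,0]
    - [0.1,0,0]
    - [0,0,0]
  rotation:
    - [0,0,0]
    - [0,0,0]
    - [0,0,0]
    - [0,0,0]

```text
clock: 9.1
position: [0.5298, -0.0783, 0.1126]
tool_rot: [1.042, 1.566, -0.892]
force: [0.3, 1.3, 4.3]
grip_width: -0.0002
```

Emit:
arm_command:
  delta_pos:
    - [0.1,0,0]
    - [0.1,0,0]
    - [0,0,0]
  rotation:
    - [0,0,0]
    - [0,0,0]
    - [0,0,0]

```text
clock: 9.4
position: [0.53, -0.0784, 0.1098]
tool_rot: [1.894, 1.566, -0.042]
force: [-11.5, 4.3, 21.3]
grip_width: 0.0003
```

```bash
python3 -c "
from go import *
s,M=state(); s=monitor.observe(); print(s['force'],s['moment'])
a=optics.grab_frame('scene')[230:290,250:330]; b=optics.grab_frame('wrist')
cv2.imwrite('pics/b1.png',np.hstack([cv2.resize(x,(400,300),interpolation=cv2.INTER_CUBIC) for x in (a,b)])[:,:,::-1])"
```

```text
t 9.40 pos [ 0.53   -0.0784  0.1098] ytool -20.9 deg tilt 0.3 q7 0.21 F [-11.5   4.3  21.3] grip 0.000
[-11.54231951   4.31339049  21.26533964] [0.86434093 2.41567396 0.00256011]
```

View pics/b1.png

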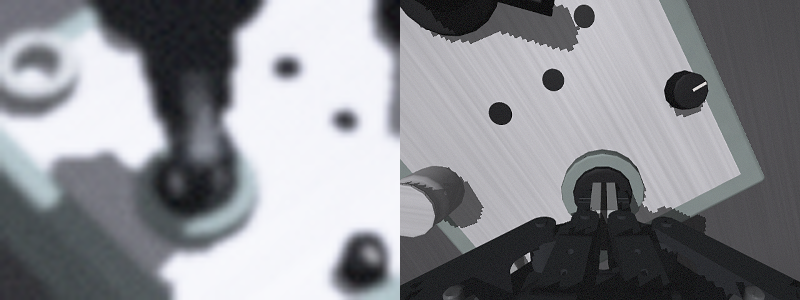

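The fingertips are inside the button's ring and the button is at its end stop (21 N against the 5 N needed). Releasing.

Emit:
arm_command:
  delta_pos:
    - [-0.2,0,0]
    - [-0.3,0,0]
    - [-0.8,0,0]
    - [-1,0,0]
    - [-1,0,0]
    - [-1,0,0]
    - [0,0,0]
  rotation:
    - [0,0,0]
    - [0,0,0]
    - [0,0,0]
    - [0,0,0]
    - [0,0,0]
    - [0,0,0]
    - [0,0,0]

```text
clock: 10.2
position: [0.5288, -0.0789, 0.2436]
tool_rot: [1.421, 1.567, -0.516]
force: [-1.2, -0.1, -1.6]
grip_width: -0.0002
```

```bash
python3 -c "
from go import *
s,M=state()
a=optics.grab_frame('scene')[170:290,250:410]; b=optics.grab_frame('wrist')
cv2.imwrite('pics/f.png',np.hstack([cv2.resize(x,(400,300),interpolation=cv2.INTER_CUBIC) for x in (a,b)])[:,:,::-1])"
```

```text
t 10.20 pos [ 0.5288 -0.0789  0.2436] ytool -21.0 deg tilt 0.2 q7 0.07 F [-1.2 -0.1 -1.6] grip -0.000
```

View pics/f.png

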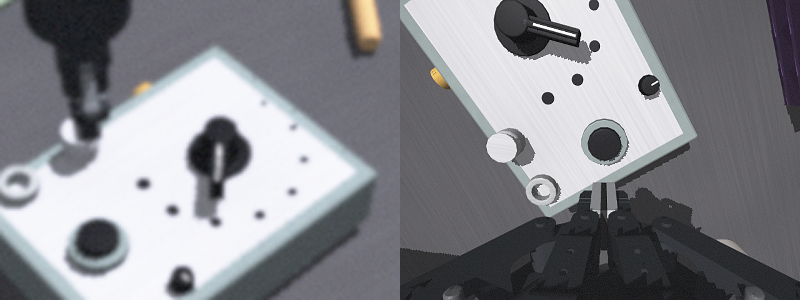

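The selector points at dot 6 (two dots remain beyond it), the button looks as it did before the press, and the tin, collar and knob are unmoved.

```bash
python3 -c "
from workcell import bot
print(bot.job_done())"
```

```text
the job is handed in; nothing more can be done
None
```

The selector now rests at the sixth dot, and after that the big button was pressed to its stop and let back up. I handed the job in at about 10.3 s on the robot's clock.

- **Selector:** it started at dot 1. I pushed it clockwise from behind with the closed fingertips, five clicks with no gripping. Before and after the press, the pictures show the handle on dot 6.
- **Button:** full travel was inferred from force. It read 21 N upward against a hard stop, where 5 N is enough, plus about 12 N sideways. I had no direct reading of its travel. Afterwards the button looks as it did before the press, and the arm is well clear with the tips about 0.13 m above it.
- **Everything else:** the tin, collar and trim knob look unmoved in the last pictures. I did not check the items on the table again individually, but the tool stayed well clear of them.

None of the checks failed or disagreed.

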